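Stopper the wide-necked flask

ROBOT

A 6-joint arm with a two-finger parallel gripper is mounted at the origin on a cart in front of the work surface, level with it; the furniture and walls round the work are solid. World frame = base frame: x ahead of the robot, y to its left, z up, the work surface at z = 0. Lengths are in m, angles in rad, forces in N, time in s.
With the tool pointing down it reaches from about 0.25 to 0.775 m from the base axis. Payload 4 kg.
Tool frame: the origin (TCP) lies at the very end of the fingers, on their centre line; the grasp point (between the pads) lies 19 mm behind it (manip.hold_point_z is the distance from the TCP to the grasp point, in m); z points along the fingers, y is the line along which they close (so a half turn about z gives the same grasp; the last joint's range is limited). The gripper opens to 94 mm and grips with 3 to 60 N. Pads are 16 mm wide; open, the fingers measure 119 mm over their backs; the gripper's body (75 mm by 177 mm) begins 78 mm behind the grasp point.
Start: joints at [-1.318, 0.087, 1.371, -0, 1.684, -0.103], TCP at [0.192, -0.516, 0.206] pointing down, gripper open.
Joint ranges: [-3.1, 3.1], [-0.76, 2.03], [0.27, 2.55], [-1.08, 4.22], [0.17, 2.65], [-2.57, 2.57]. Speed limits (rad/s): [2.79, 2.79, 3.14, 3.14, 3.14, 3.14].

INTERFACE

Orientations are given as a unit quaternion [w, x, y, z].
In Python, from cell import manip, get_image gives the robot as it stands. Calls block until the motion is done:
- manip.move_to(position, orientation): joint-space move of the TCP to a pose.
- manip.move_straight(position, v=0.15, ori=None, contact_N=None): straight line of the TCP; ori=None keeps the orientation; v is the mean speed in m/s. With contact_N (N) it stops when the force on the tool has changed by that much, and returns True; else False.
- manip.move_j(angles): joint-space move.
- manip.set_gripper(opening, effort=None): finger opening in m; effort is the grip in N (None keeps the last); returns when the fingers have stopped.
- manip.sleep(seconds).
- manip.solve_ik(position, orientation): joint angles nearest the present ones, or None.
- manip.state(): the state.
- get_image(name): name is "scene" or "top" or "wrist"; returns a dict with "pixels" (384x512x3 uint8, blue, green, red), "depth" (384x512 float32, m along the optical axis (not along the pixel's ray), 0 where there is no reading), "camera_matrix" (3x3 intrinsics, pixels), "rvec" (rotation vector, rad) and "tvec" (3), from world to camera coordinates, as OpenCV has them. Camera axes: x right, y down, z forward; pixel columns grow to the right and rows downward; lengths in m; the calibration is good to about 2 mm. The wrist camera is an equidistant fisheye: a pixel r from the principal point sees the ray r / f radians off the axis. A picture is of the moment at which its call begins.
A pose or a line that the arm cannot do raises manip.Unreachable and nothing moves.
- manip.sign_off(): hands the job in; it is judged then, once.
The state is a dict: "time_s": time; "joint_pos": joint angles; "joint_velocities": joint speeds; "joint_efforts": joint torques, N m; "ee_pos": TCP position; "eef_rot": TCP orientation; "ft_force": force on the tool from outside, world axes, zero at the start; "torque": the same for the moment, N m; "opening": finger opening in m; "finger_force": force on a finger pad.
Only numpy, scipy, OpenCV 4.12 (cv2) and the standard library are available. Lean on these libraries where they do the work, as an engineer would, in place of code of your own. Each camera call takes 0.05 s, during which the arm holds its last target. There are 200 camera calls.

TASK

Close the wide-necked flask with the wooden stopper: draw the stopper out of its rest by the cork plug, lay it down on the clear table, take it again by its square head, and set the plug upright and fully home in the flask's neck, so that the head sits flat on the rim. Keep both flasks standing where they are, leave the other things on the table alone, and let go at the end.

Things in the scene. Friction and masses are not known exactly. Their poses are not given: they have to be found in the camera images.
- stopper: Loose stopper, about 60 g: pale wooden square head 38 x 38 mm, 40 mm long along the axis, and a tapered round cork plug 36 mm long, 29 mm across at the head, 22 mm at the tip. Origin: centre of the head's underside, where the plug begins; z along the axis through the head (head 0 to +40 mm, plug 0 to -36 mm). Starts lying level in the rest, origin 33 mm up, the plug sticking out.
- stopper_tip (a point): Centre of the small end of the stopper's plug, 36 mm from the stopper's origin. Its centre of mass is inside the head, so laid on the table it lies steadily on a side face of the head: axis level, 19 mm up, plug clear of the table.
- rest: Dark wooden block fixed to the table, 62 x 71 mm, 50 mm high: the stopper's rest. A pocket 43 mm wide, floor 14 mm up, open at the top and at its -x end, with walls almost to the top of the stopper's head, so the head cannot be gripped there. Origin: on the table under the pocket; z up; the plug sticks out towards its -x.
- wide_flask: Loose white ceramic flask, about 0.7 kg, 120 mm high, body 80 mm across up to 50 mm high, with a wide straight neck 42 mm across (45 mm at the lip) and a round bore of 32 mm diameter, 42 mm deep. This is the one to close. Origin: centre of its underside, z up.
- wide_flask_mouth (a point): Centre of the wide flask's mouth, level with the top of the rim, 120 mm above its underside; z up along the bore.
- narrow_flask: A second loose white ceramic flask of the same body and height, but with a thin neck 27 mm across and a bore of 17 mm, too small for the stopper. Not to be used or moved. The two flasks may stand either way round. Origin: centre of its underside, z up.
- wax_cake: Bystander: yellow beeswax cake, 38 x 52 x 20 mm. Origin: centre of its underside. Between it, the flasks and the rest the front middle of the table (x 0.38 to 0.53 m, y -0.12 to +0.10 m) is always clear.
- spool: Bystander: cream thread spool, 34 mm across, 38 mm high, behind the flasks. Origin: centre of its underside.
- round_weight: Bystander: round brass-coloured weight with a knob, 45 mm across, 36 mm high, at the back. Origin: centre of its underside.
- small_awl: Bystander: awl with a wooden handle, 130 mm long, 24 mm thick, lying at the front right. Origin: middle of its length, at its underside.
There are look-alikes about, which are no part of the job. What is meant by the stopper is not black or yellow, and is the smaller of those in its own colour.

How it is judged:
By the outcome, as a careful person would: the job done as asked, in the order asked, and still so for the second after the job is handed in, with the robot touching nothing.
It also fails if it takes over 69 s, if anything falls off the work surface, if the arm or the gripper's body presses on something with over 40 N, if the wrist force passes 120 N, or if a joint passes its speed limit or range.

## Working session

There is one attempt and no reset: what is moved stays moved. The work goes in short steps, each a Python script; the robot and the scene stay as the last script left them, time stands still between calls to the robot, and variables do not carry over. Pictures are saved under pics/ and viewed, at most 10 in all, crops included, and the job is handed in when it is done.

```bash
mkdir -p pics; ls; cat > h.py <<'E'
import numpy as np, cv2
from cell import manip, get_image
def cloud(im):
    K=im["camera_matrix"];R=cv2.Rodrigues(np.array(im["rvec"],float))[0];t=np.array(im["tvec"],float).ravel()
    d=im["depth"];v,u=np.mgrid[:d.shape[0],:d.shape[1]]
    P=np.stack([(u-K[0][2])/K[0][0]*d,(v-K[1][2])/K[1][1]*d,d],-1)
    W=(P-t)@R; W[d==0]=np.nan
    return W
E
python3 - <<'E'
from h import *
a=get_image("scene");b=get_image("top")
np.savez("v0.npz",s=cloud(a),t=cloud(b),sp=a["pixels"],tp=b["pixels"])
cv2.imwrite("pics/s.png",cv2.resize(a["pixels"],(800,600)));cv2.imwrite("pics/t.png",cv2.resize(b["pixels"],(800,600)))
print(a["camera_matrix"],b["camera_matrix"],b["tvec"],b["rvec"],manip.state()["eef_rot"],manip.hold_point_z)
E
```

```text
pics
[[362.03644158   0.         255.43562614]
 [  0.         362.03644158 188.08271503]
 [  0.           0.           1.        ]] [[391.22844524   0.         250.71178119]
 [  0.         391.22844524 183.85156453]
 [  0.           0.           1.        ]] [0.0629767  0.60871156 1.15035681] [ 2.18674973 -2.19216656  0.12213317] [-9.70581656e-04  9.84216598e-01  1.76965362e-01 -7.98861283e-05] 0.0188
```

View pics/s.png

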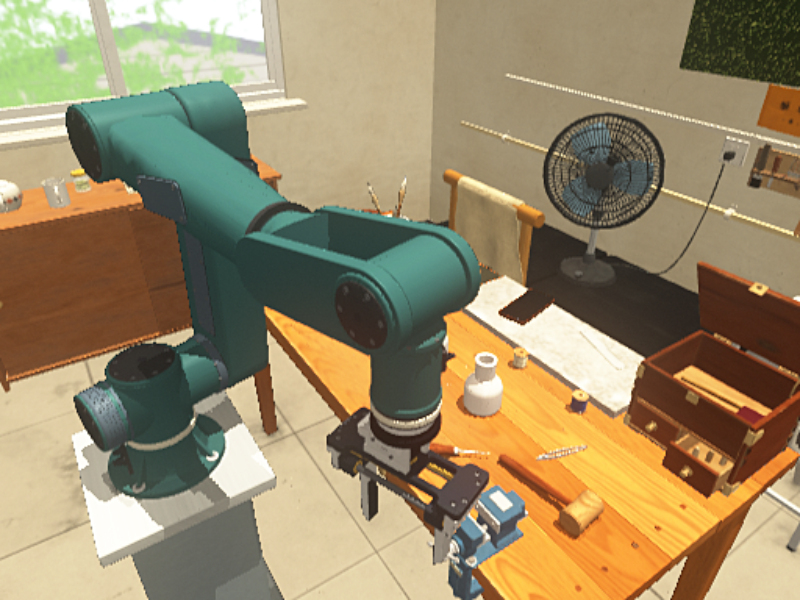

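View pics/t.png

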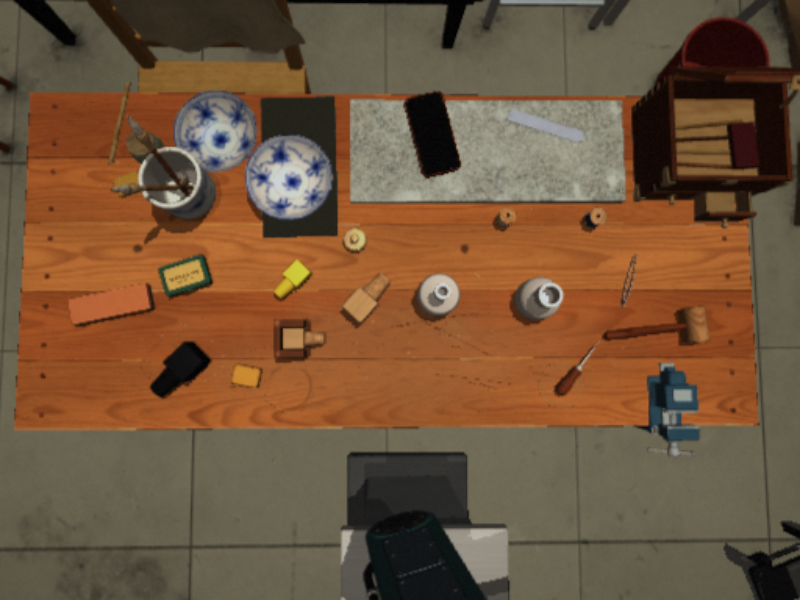

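The top view (800x600) shows four stopper-like things: black at (180,368), yellow at (292,280), a large loose pale one at (367,298), and a small pale one in the dark rest at (300,340). The one in the rest fits: pale wood, and the smaller of its colour. The flasks are at (438,297), which looks narrow, and (540,298), which looks wide. I'll confirm in a crop and measure.

```bash
python3 - <<'E'
from h import *
z=np.load("v0.npz");p=z["tp"];W=z["t"]
cv2.imwrite("pics/c.png",cv2.resize(p[165:260,150:375],(800,338),interpolation=cv2.INTER_CUBIC))
def reg(n,u0,u1,v0,v1,lo,hi):
    u0,u1,v0,v1=[int(x*.64) for x in(u0,u1,v0,v1)]
    Q=W[v0:v1,u0:u1].reshape(-1,3);Q=Q[(Q[:,2]>lo)&(Q[:,2]<hi)]
    r=cv2.minAreaRect(Q[:,:2].astype(np.float32))
    print(n,len(Q),Q.min(0).round(4),Q.max(0).round(4),"mean",Q.mean(0).round(4),"rect",np.round(r[0],4),np.round(r[1],4),round(r[2],1))
reg("rest+stopper",265,335,310,370,.02,.08)
reg("top>.042",265,335,310,370,.044,.08)
reg("plug",309,335,315,365,.02,.08)
reg("big",335,395,265,330,.02,.08)
reg("flaskL rim",410,470,265,330,.112,.13)
reg("flaskR rim",505,570,265,330,.112,.13)
reg("flaskL",410,470,265,330,.02,.13)
reg("flaskR",505,570,265,330,.02,.13)
E
```

```text
rest+stopper 584 [0.4782 0.1917 0.0206] [0.5483 0.2838 0.0558] mean [0.5132 0.247  0.0461] rect [0.5132 0.2378] [0.0922 0.07  ] 89.9
top>.042 453 [0.4782 0.1959 0.044 ] [0.5483 0.2838 0.0558] mean [0.5133 0.254  0.0487] rect [0.5132 0.2399] [0.0879 0.0699] 89.8
plug 90 [0.5013 0.1917 0.0206] [0.5248 0.2205 0.0501] mean [0.5137 0.2063 0.0395] rect [0.5131 0.2061] [0.0237 0.0287] 0.5
big 456 [0.5448 0.0665 0.0201] [0.6349 0.1555 0.0528] mean [0.5888 0.1123 0.0428] rect [0.5937 0.1091] [0.0488 0.0971] 48.9
flaskL rim 60 [ 0.5811 -0.0397  0.1124] [ 0.6089 -0.0113  0.1227] mean [ 0.5957 -0.0251  0.1177] rect [ 0.5958 -0.0253] [0.0254 0.0283] 44.9
flaskR rim 107 [ 0.5667 -0.2391  0.1121] [ 0.6089 -0.1953  0.1235] mean [ 0.5882 -0.2175  0.1174] rect [ 0.5886 -0.2174] [0.0425 0.0431] 27.4
flaskL 579 [ 0.5562 -0.0626  0.024 ] [0.6331 0.0144 0.1227] mean [ 0.5932 -0.0221  0.0698] rect [ 0.5947 -0.024 ] [0.0772 0.0766] 1.3
flaskR 629 [ 0.5496 -0.2553  0.0203] [ 0.6269 -0.1773  0.1235] mean [ 0.5862 -0.2083  0.0747] rect [ 0.5875 -0.2142] [0.0785 0.0722] 16.6
```

View pics/c.png

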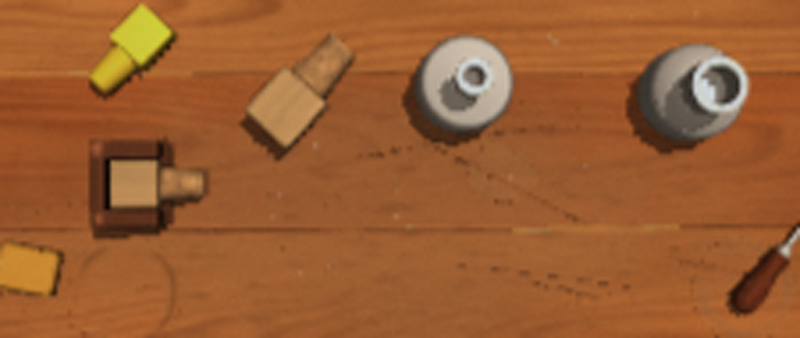

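Confirmed: the small stopper sits in the rest with its plug towards -y (axis x≈0.513, tip y≈0.190). The right flask is the wide one (rim 43 mm across, z≈0.12) at about (0.588, -0.217). Next I check reach for the tilted regrasp.

```bash
cat >> h.py <<'E'
from scipy.spatial.transform import Rotation as Rot
D=np.array([0,0,-1.])
def quat(z,y):
    z=z/np.linalg.norm(z);y=y/np.linalg.norm(y);q=Rot.from_matrix(np.c_[np.cross(y,z),y,z]).as_quat();return q[[3,0,1,2]]
def az(deg): return np.array([np.cos(np.radians(deg)),np.sin(np.radians(deg)),0])
def pick(az_p,a,s):   # tool z leaning a (deg) towards plug direction p
    p=az(az_p);z=np.cos(np.radians(a))*D+np.sin(np.radians(a))*p
    return z,s*np.cross(D,p)
def fin(az_t,a,s):    # plug down; tool z = cos a * horizontal az_t + sin a * down ; same grasp
    q=az(az_t);z=np.cos(np.radians(a))*q+np.sin(np.radians(a))*D
    return z,s*np.cross(q,D)*-1*-1
E
python3 - <<'E'
from h import *
# check: frame map p->D, D->q ; y pick=s*D x p -> s* q x D
hp=manip.hold_point_z
M=np.array([.5885,-.2175,.12])
c=np.array([.45,0,.019])
for a in (35,45,55):
  for s in (1,-1):
    P=[];F=[]
    for d in range(-180,180,30):
        z,y=pick(d,a,s); ok=all(manip.solve_ik(c+z*.014+D*-h,quat(z,y)) is not None for h in(0,.1))
        if ok:P.append(d)
        z,y=fin(d,a,s)
        js=[manip.solve_ik(M+[0,0,.024+h]+z*.014,quat(z,y)) for h in(0,.08)]
        if all(j is not None for j in js):F.append((d,np.round(js[0],1).tolist()))
    print(a,s,"pick",P,"fin",F)
for d in range(-180,180,45):
    print(d, manip.solve_ik(np.array([.45,0,.006]),quat(D,az(d))) is not None, end=' ')
for y in (az(0),-az(0)): print(manip.solve_ik([.5135,.206,.02],quat(D,y)))
E
```

```text
35 1 pick [-180, -150, -120, -30, 0, 30, 60, 90, 120, 150] fin [(-150, [-0.2, 0.8, 0.8, -0.7, 2.2, 0.6]), (-120, [-0.0, 0.6, 1.2, -0.9, 1.8, 0.4]), (-90, [0.0, 0.3, 1.5, -1.0, 1.4, 0.2]), (-60, [-0.1, 0.0, 1.9, -1.1, 0.9, -0.0]), (-30, [-0.4, -0.2, 2.1, -0.4, 0.3, -1.1]), (120, [-0.6, 0.9, 0.6, 0.5, 2.4, 2.2])]
35 -1 pick [-180, -150, -120, -90, -60, -30, 0, 120, 150] fin [(-30, [-0.4, -0.2, 2.1, -0.4, 0.3, 2.0]), (0, [-0.8, -0.1, 2.0, 1.0, 0.7, 0.2]), (30, [-0.9, 0.1, 1.8, 1.0, 1.3, -0.2]), (60, [-0.9, 0.4, 1.4, 0.9, 1.7, -0.4]), (90, [-0.8, 0.7, 1.0, 0.7, 2.1, -0.6]), (120, [-0.6, 0.9, 0.6, 0.5, 2.4, -0.9])]
45 1 pick [-180, -150, -120, 0, 30, 60, 90, 120, 150] fin [(-180, [-0.3, 0.9, 0.6, -0.3, 2.4, 1.1]), (-150, [-0.2, 0.7, 0.8, -0.6, 2.1, 0.7]), (-120, [-0.1, 0.5, 1.2, -0.7, 1.8, 0.4]), (-90, [-0.1, 0.3, 1.5, -0.8, 1.4, 0.1]), (-60, [-0.1, 0.0, 1.8, -0.8, 0.9, -0.3]), (-30, [-0.4, -0.2, 2.0, -0.2, 0.6, -1.3]), (120, [-0.6, 0.8, 0.7, 0.4, 2.3, 2.2]), (150, [-0.5, 0.9, 0.6, 0.1, 2.5, 1.7])]
45 -1 pick [-180, -150, -120, -90, -60, -30, 0, 90, 120, 150] fin [(-180, [-0.3, 0.9, 0.6, 
[... 675 characters left out ...]
 0.4, 0.9, -2.4]), (120, [-0.6, 0.7, 0.9, 0.3, 2.1, 2.1]), (150, [-0.5, 0.8, 0.7, 0.0, 2.3, 1.6])]
55 -1 pick [-180, -150, -120, -90, -60, 90, 120, 150] fin [(-180, [-0.3, 0.7, 0.8, -0.2, 2.2, -2.0]), (-150, [-0.2, 0.6, 0.9, -0.4, 2.0, -2.4]), (-30, [-0.4, -0.1, 1.8, -0.1, 0.8, 1.7]), (0, [-0.6, -0.1, 1.8, 0.4, 0.9, 0.8]), (30, [-0.7, 0.1, 1.6, 0.6, 1.3, 0.2]), (60, [-0.8, 0.3, 1.4, 0.6, 1.6, -0.3]), (90, [-0.7, 0.5, 1.1, 0.5, 1.9, -0.6]), (120, [-0.6, 0.7, 0.9, 0.3, 2.1, -1.0]), (150, [-0.5, 0.8, 0.7, 0.0, 2.3, -1.5])]
-180 False -135 True -90 True -45 True 0 True 45 True 90 True 135 True [ 2.79034881e-01  2.04567757e-01  1.61705789e+00 -4.44089210e-16
  1.31996701e+00  2.79034881e-01]
None
```

```bash
python3 - <<'E'
from h import *
q=quat(D,az(0))
manip.set_gripper(.06,25)
manip.move_to([.5135,.205,.12],q)
manip.move_straight([.5135,.205,.0195],.12)
manip.set_gripper(0.0,25)
s=manip.state();print(s["opening"],s["finger_force"],s["time_s"],s["ft_force"])
manip.move_straight([.5135,.205,.10],.08)
s=manip.state();print(s["opening"],s["finger_force"],s["time_s"],s["ft_force"])
manip.move_to([.45,0.,.10],q)
a=get_image("scene");b=get_image("top")
c=np.hstack([cv2.resize(a["pixels"][190:340,180:380],(400,300)),cv2.resize(b["pixels"][150:260,200:340],(400,300))])
cv2.imwrite("pics/l.png",c);print(manip.state()["time_s"])
E
```

```text
0.02462427695610971 24.880872991634533 5.25 [-0.58835265 -0.00173286  0.75961023]
0.024644601098771184 24.866757335839793 6.4083 [ 0.90216191 -0.51349754 -0.05469654]
7.375
```

View pics/l.png

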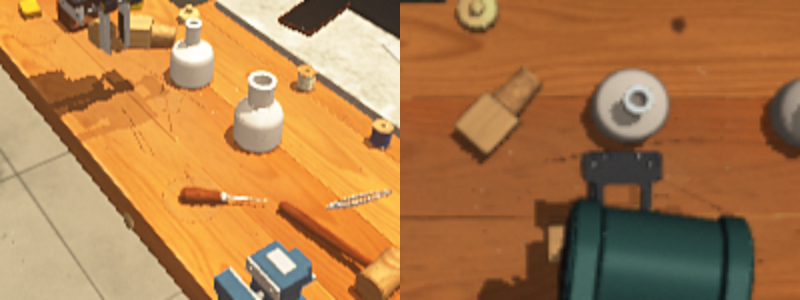

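The crops show the stopper held in the gripper, its head at (555,245) in the right half. I lay it down.

```bash
python3 - <<'E'
from h import *
q=quat(D,az(0))
manip.move_straight([.45,0,.02],.12)
print(manip.move_straight([.45,0,.0045],.03,contact_N=2.5), manip.state()["ee_pos"])
manip.set_gripper(.05)
manip.move_straight([.45,0,.12],.15)
manip.move_to([.40,.20,.22],quat(D,az(0)))
b=get_image("top");W=cloud(b)
u,v=np.meshgrid(range(512),range(384))
m=(W[...,2]>.012)&(W[...,2]<.06)&(abs(W[...,0]-.45)<.06)&(abs(W[...,1])<.085)
Q=W[m];h=Q[Q[:,2]>.0345]
for n,X in(("all",Q),("top",h)):
    r=cv2.minAreaRect(X[:,:2].astype(np.float32));print(n,len(X),X.min(0),X.max(0),r,np.median(X[:,2]))
cv2.imwrite("pics/d.png",cv2.resize(b["pixels"][170:260,200:320],(800,600),interpolation=cv2.INTER_CUBIC))
print(manip.state()["time_s"])
E
```

```text
True [ 0.44988696 -0.00048008  0.00508241]
all 271 [ 0.43306307 -0.0113396   0.014071  ] [0.4684164  0.06158123 0.04034355] ((0.45073753595352173, 0.02512344904243946), (0.07287745922803879, 0.03535298630595207), 89.8701171875) 0.033937264047329566
top 119 [0.43321983 0.02307412 0.03453069] [0.4684164  0.06158123 0.04034355] ((0.45087525248527527, 0.042310722172260284), (0.038474440574645996, 0.0352078340947628), 89.77661895751953) 0.036871401519803754
11.175
```

View pics/d.png

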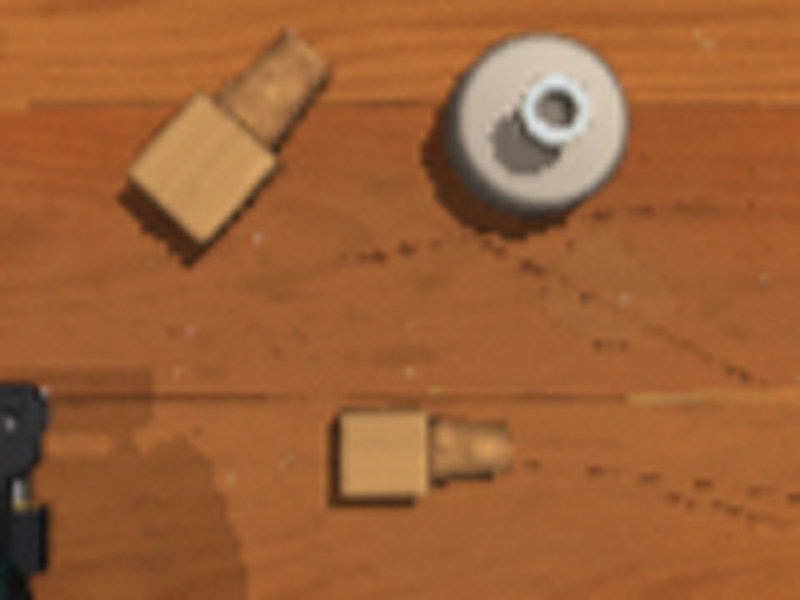

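The stopper lies flat and aligned: head centre (0.4507, 0.0425), plug towards -y. The other stopper, the narrow flask and the weight are untouched. I take the head at 45° and carry it to above the wide flask.

```bash
python3 - <<'E'
from h import *
z,y=pick(-90,45,-1);q=quat(z,y)
G=np.array([.4505,.045,.019]);T=G+z*.014
manip.move_to(T-z*.09,q)
manip.set_gripper(.06)
print(manip.move_straight(T,.1,contact_N=8),manip.state()["ee_pos"]-T)
manip.set_gripper(0,35)
s=manip.state();print(s["opening"],s["finger_force"],s["time_s"])
manip.move_straight(T+[0,0,.12],.12)
M=np.array([.5877,-.2173,.12])
z2,y2=fin(60,45,-1);q2=quat(z2,y2)
F=M+[0,0,.022]+z2*.014
mid=(T+F)/2;mid[2]=.28
manip.move_to(F+[0,0,.10],q2)
s=manip.state();print(s["opening"],s["finger_force"],s["time_s"],s["ee_pos"]-F)
manip.move_straight(F+[0,0,.05],.1)
a=get_image("scene");b=get_image("top");w=get_image("wrist")
np.savez("v1.npz",s=cloud(a),t=cloud(b),sp=a["pixels"],tp=b["pixels"],tip=None or np.zeros(1))
cv2.imwrite("pics/e.png",np.hstack([cv2.resize(a["pixels"][190:290,250:350],(500,500),interpolation=cv2.INTER_CUBIC),cv2.resize(w["pixels"],(300,500))]))
E
```

```text
False [0.00053501 0.00041369 0.00040953]
0.03784624879062073 35.00040829181671 13.8583
0.03776485149695633 34.999855756759644 16.3167 [-0.00023658  0.00147498  0.09883204]
```

View pics/e.png

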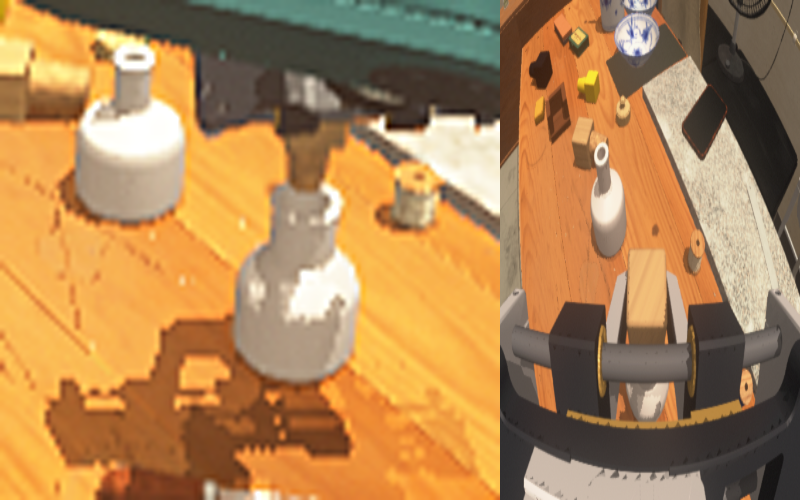

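The plug hangs upright over the mouth of the wide flask (left crop: tip near (308,182), rim near (307,197)). I check the offset between plug and neck in the same camera.

```bash
python3 - <<'E'
from h import *
from scipy.optimize import least_squares
z=np.load("v1.npz");S=z["s"];px=z["sp"].astype(int)
C=np.array([.588,-.217])
near=np.hypot(S[...,0]-C[0],S[...,1]-C[1])<.035
tip0=.12+.05-.036;print("expected tip z",tip0)
def fit(m,rf,n):
    Q=S[m]; 
    if len(Q)<8: print(n,len(Q));return
    f=lambda c:np.hypot(Q[:,0]-c[0],Q[:,1]-c[1])-rf(Q[:,2])
    r=least_squares(f,C,loss="soft_l1",f_scale=.001);print(n,len(Q),Q[:,2].min(),Q[:,2].max(),r.x,np.std(r.fun))
zz=S[...,2]
fit(near&(zz>.136)&(zz<.166),lambda h:.011+(h-tip0)*.0035/.036,"plug")
fit(near&(zz>.136)&(zz<.150),lambda h:.011+(h-tip0)*.0035/.036,"plug low")
fit(near&(zz>.150)&(zz<.166),lambda h:.011+(h-tip0)*.0035/.036,"plug high")
fit(near&(zz>.08)&(zz<.105),lambda h:.021+0*h,"neck")
m=near&(zz>.1165)&(zz<.124);Q=S[m];print("rim",len(Q),Q.min(0),Q.max(0),cv2.minEnclosingCircle(Q[:,:2].astype(np.float32)))
t=np.load("v0.npz")["t"];N=np.hypot(t[...,0]-C[0],t[...,1]-C[1])<.035
Q=t[N&(t[...,2]>.112)&(t[...,2]<.126)];print("top rim",cv2.minEnclosingCircle(Q[:,:2].astype(np.float32)))
E
```

```text
expected tip z 0.13399999999999998
plug 52 0.13680012137072817 0.1628865728874551 [ 0.58721579 -0.21735829] 0.001279291635747916
plug low 26 0.13680012137072817 0.14867227141684083 [ 0.58785973 -0.21707767] 0.0011665736949461683
plug high 26 0.15043108298509944 0.1628865728874551 [ 0.58657189 -0.21746814] 0.0011565461049533998
neck 99 0.08031869129579954 0.10492017452665055 [ 0.58777295 -0.22000765] 0.0023154517574626543
rim 48 [ 0.56405758 -0.24385075  0.11653531] [ 0.60813163 -0.1987098   0.12166283] ((0.5859134197235107, -0.2213267982006073), 0.022717824205756187)
top rim ((0.589102029800415, -0.21771079301834106), 0.022697843611240387)
```

```bash
cat > ins.py <<'E'
from h import *
z2,y2=fin(60,45,-1)
E
python3 - <<'E'
from ins import *
M=np.array([.5872,-.2190,.12]);F=M+[0,0,.022]+z2*.014
manip.move_straight(F+[0,0,.04],.05); manip.sleep(.3)
s0=manip.state();f0=np.array(s0["ft_force"]);print("err",s0["ee_pos"]-F)
for h in (.03,.02,.012,.006,.003,0.0,-.002):
    c=manip.move_straight(F+[0,0,h],.03,contact_N=3)
    s=manip.state();print(h,c,np.round(s["ee_pos"]-F,4),np.round(np.array(s["ft_force"])-f0,2),np.round(s["torque"],2),s["opening"])
    if c:break
a=get_image("scene");cv2.imwrite("pics/f.png",cv2.resize(a["pixels"][180:290,240:360],(655,600),interpolation=cv2.INTER_CUBIC));np.savez("v2.npz",s=cloud(a));print(s["time_s"])
E
```

```text
err [ 8.19845628e-05 -2.83496963e-05  4.02066219e-02]
0.03 False [-0.0001  0.0001  0.0296] [0.57 0.15 0.74] [-0.35  0.13  0.01] 0.03782978833435971
0.02 False [-0.0001  0.0001  0.0197] [0.76 0.95 0.54] [-0.34  0.17 -0.01] 0.037584867439599996
0.012 False [-0.0001  0.0001  0.0117] [ 1.06 -0.46 -0.51] [-0.35  0.2  -0.04] 0.03777576356486634
0.006 False [-0.0001  0.0001  0.0057] [0.25 0.12 0.37] [-0.39  0.12 -0.01] 0.037846189068810446
0.003 False [-0.0001  0.0001  0.0028] [ 1.93 -0.07  0.16] [-0.38  0.11  0.01] 0.03786221337792673
0.0 False [ 0.0003 -0.0002  0.002 ] [-0.57 -1.15  5.73] [0.21 0.18 0.15] 0.03799419373353289
-0.002 False [ 0.0004 -0.0002  0.0019] [-3.97 -0.74 12.24] [0.73 0.29 0.41] 0.03781918412056374
20.25
```

View pics/f.png

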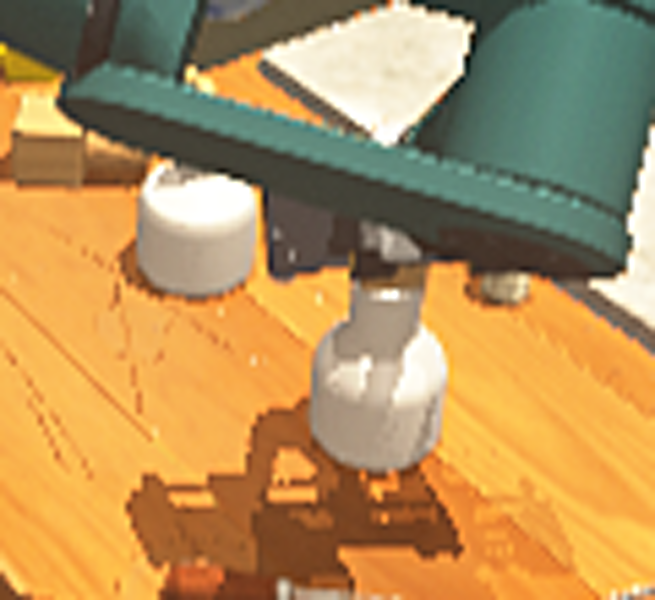

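The head is down on or very near the rim (neck at (385,290)). Contact came 2 mm higher than nominal, so I probe small lateral offsets to see whether it is seated.

```bash
python3 - <<'E'
from ins import *
M=np.array([.5872,-.2190,.12]);F=M+[0,0,.022]+z2*.014
for dx,dy in ((-.001,0),(-.001,-.001),(-.001,.001),(.001,0)):
    o=np.array([dx,dy,0])
    manip.move_straight(F+o+[0,0,.006],.04);manip.sleep(.15)
    s=manip.state();f0=np.array(s["ft_force"])
    c=manip.move_straight(F+o+[0,0,.0],.02,contact_N=5)
    s=manip.state();print(dx,dy,c,np.round(s["ee_pos"]-F,4),np.round(np.array(s["ft_force"])-f0,2),np.round(s["torque"],2),round(s["time_s"],2))
E
```

```text
-0.001 0 True [-0.0007  0.0002  0.0019] [0.11 0.87 3.98] [-0.06 -0.02  0.03] 21.09
-0.001 -0.001 True [-0.0008 -0.0009  0.002 ] [ 0.24 -1.31  4.44] [-0.08 -0.09  0.03] 21.81
-0.001 0.001 True [-0.0004  0.0007  0.002 ] [-1.57  0.06  3.31] [-0.14 -0.05 -0.08] 22.54
0.001 0 True [0.0012 0.0001 0.002 ] [-0.81 -0.04  3.7 ] [-0.1  -0.04  0.01] 23.25
```

The contact height is the same (1.9–2.0 mm) at every offset with little side force, so the head is flat on the rim and the 2 mm is the axial grasp offset. I release and retreat along the tool.

```bash
python3 - <<'E'
from ins import *
M=np.array([.5872,-.2190,.12]);F=M+[0,0,.022]+z2*.014
manip.move_straight(F+[0,0,.004],.04)
manip.move_straight(F+[0,0,.0015],.02,contact_N=5)
manip.set_gripper(.058);manip.sleep(.2)
p=np.array(manip.state()["ee_pos"])
manip.move_straight(p-z2*.12,.12)
manip.move_to([.35,-.35,.25],quat(D,az(0)))
manip.sleep(.5)
a=get_image("scene");b=get_image("top")
t=cloud(b);C=np.array([.588,-.217])
Q=t[(np.hypot(t[...,0]-C[0],t[...,1]-C[1])<.04)]
h=Q[Q[:,2]>.14];r=cv2.minAreaRect(h[:,:2].astype(np.float32));print(len(h),h[:,2].min(),np.median(h[:,2]),h[:,2].max(),r)
A=np.c_[h[:,:2],np.ones(len(h))];n=np.linalg.lstsq(A,h[:,2],rcond=None)[0];print("slope",n[:2])
l=Q[(Q[:,2]<.06)&(Q[:,2]>.03)];print(l.min(0),l.max(0))
cv2.imwrite("pics/g.png",np.hstack([cv2.resize(a["pixels"][180:280,250:350],(400,400),interpolation=cv2.INTER_CUBIC),cv2.resize(b["pixels"][150:250,270:370],(400,400),interpolation=cv2.INTER_CUBIC)]))
print(manip.state()["time_s"])
E
```

```text
222 0.14042324036338744 0.15751873724397622 0.16232435897982328 ((0.5879656672477722, -0.21693192422389984), (0.03914135694503784, 0.03901294618844986), 60.725765228271484)
slope [ 0.01328295 -0.13135082]
[ 0.54969122 -0.24867796  0.03010384] [ 0.62713067 -0.17763377  0.05984855]
27.025
```

View pics/g.png

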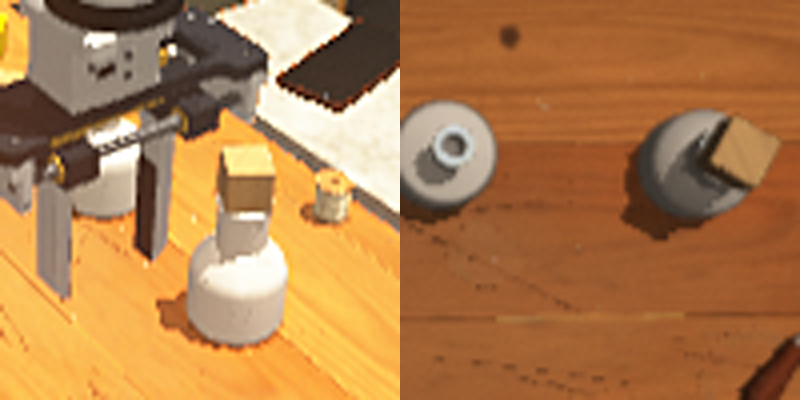

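The head sits upright on the wide flask's rim, and the flask has not moved (x 0.550–0.627, as before). One last flatness check on the head's top face only, then I hand in.

```bash
python3 - <<'E'
from h import *
b=get_image("top");t=cloud(b)
dx=t[...,0]-.588;dy=t[...,1]+.217
Q=t[(np.hypot(dx,dy)<.014)&(t[...,2]>.14)]
A=np.c_[Q[:,:2],np.ones(len(Q))];n=np.linalg.lstsq(A,Q[:,2],rcond=None)[0]
print(len(Q),np.median(Q[:,2]),n[:2])
if np.hypot(*n[:2])<.05 and abs(np.median(Q[:,2])-.16)<.004: print(manip.sign_off())
E
```

```text
85 0.1585197089701282 [ 0.00431421 -0.02155712]
the job is handed in; nothing more can be done
None
```

The stopper was drawn out by its plug, laid on the clear table, regripped by its head and set home in the wide flask with the head flat on the rim; the gripper has let go, and I handed the job in at about 27 s of robot time.

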